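# Load the bench rack with the polishing powders in reverse order

## Robot

A 6-joint arm with a two-finger parallel gripper is mounted at the origin on a cart in front of the work surface, level with it; the furniture and walls round the work are solid. World frame = base frame: x ahead of the robot, y to its left, z up, the work surface at z = 0. Lengths are in mm, angles in rad, forces in N, time in s.
With the tool pointing down it reaches from about 275 to 725 mm from the base axis. Payload 15.9 kg.
Tool frame: the origin (TCP) lies between the finger pads; the fingertips stand 14 mm ahead of it and the grasp point (between the pads) lies 5 mm behind it; z points along the fingers, y is the line along which they close (so a half turn about z gives the same grasp; the last joint's range is limited). The gripper opens to 85 mm and grips with 20 to 120 N. Pads are 22 mm wide; open, the fingers measure 114 mm over their backs; the gripper's body (76 mm by 85 mm) begins 54 mm behind the grasp point. The pads swing forward as they close: fully open they stand 13 mm farther back than shut.
Start: joints at [1.318, 0.213, -0.034, 1.323, 0, 1.571], TCP at [125.053, 484.094, 245.306] pointing down, gripper open.
Joint ranges: [-2.98, 2.98], [-0.74, 1.72], [-1.14, 1.35], [-2.1, 2.04], [-1.57, 1.44], [-3.14, 3.14]. Speed limits (rad/s): [1.89, 1.89, 2.39, 2.57, 3.14, 3.14].

## Interface

Orientations are given as [roll, pitch, yaw] about the fixed x, y, z axes, in that order (R = Rz(yaw) Ry(pitch) Rx(roll)).
In Python, from rig import manip gives the robot as it stands.
- The arm moves only by the tool carry_out, never from a script. Its argument "commands" is a list of rows, each a list of 7 numbers: the shift along the tool's x, y, z in cm, then the turn, a rotation vector about the tool's x, y, z in rad, then the closure, from 0 (fully open) to 1 (shut). A call has 1 to 5 rows; each row is the pose to reach, as a shift and turn from the pose commanded when the call began, along the tool's axes at that moment; what a row does not reach only later rows make up. A row lasts 1/10 s, in which the tool goes at most 50 mm and 8.59 degrees, less where a joint would pass 70% of its speed; a pose out of reach is approached as far as the arm can. A call with a gripper value outside its range is refused whole. The fingers move at their own pace and stop on an object; "force" is the grip in N (left out, the last holds). Time passes only in rows, so rows that repeat a pose let the fingers close. It gives the time, the measured TCP pose, the force, the opening and the grip force at its end, in the units of the state.
- manip.get_state(): the state, without advancing time (a new reading comes with each control period).
- manip.camera(name): name is "side" or "top" or "wrist"; returns a dict with "color" (384x512x3 uint8, blue, green, red), "mtx" (3x3 intrinsics, pixels), "T" (4x4, takes a point from camera to world coordinates). Camera axes: x right, y up, looking along -z (the intrinsics and any distortion apply to the point x, -y, -z); pixel columns grow to the right and rows downward; lengths in mm; the calibration is good to about 2 mm. The wrist camera is an equidistant fisheye: a pixel r from the principal point sees the ray r / f radians off the axis. A picture is of the moment at which its call begins. There is no depth.
- manip.finish_job(): hands the job in; it is judged then, once.
The state is a dict: "time": time; "joint_positions": joint angles; "dq": joint speeds; "tau": joint torques, N m; "tool_pos": TCP position; "tool_rot": TCP orientation; "ft_force": force on the tool from outside, world axes, zero at the start; "ft_torque": the same for the moment, N m; "width": opening from 0.0 (shut) to 1.0 (fully open); "grip_force": force on a finger pad.
Only numpy, scipy, OpenCV 4.12 (cv2) and the standard library are available. Lean on these libraries where they do the work, as an engineer would, in place of code of your own. Each camera call takes 0.05 s, during which the arm holds its last target. There are 200 camera calls.

## Task

The next batch is polished in the opposite sequence: move all four powder jars from the cork coasters on the wooden board into the four bays of the aluminium rack, in reverse order, so that the jar that stood leftmost on the board (seen from the robot) ends in the rightmost bay, the second from the left in the second bay from the right, and so on. Keep the jars upright and set each one gently on the floor of its bay; do not drop, throw or tip over any jar.

Things in the scene. Friction and masses are not known exactly. Their poses are not given: they have to be found in the camera images.
- jar_short: The shortest and widest jar, white with a cream lid; upright round screw-lid powder jar, loose, body 56 mm across, 61 mm high in all; the plain round lid at the top, 54 mm across and 15 mm high, is the place to grip it, best with the fingers in front of and behind the jar, across the row. Origin: centre of its underside, z up its axis. About 80 to 150 g
- jar_medium: The second shortest jar, pink with a black lid; upright round screw-lid powder jar, loose, body 52 mm across, 69 mm high in all; the plain round lid at the top, 50 mm across and 15 mm high, is the place to grip it, best with the fingers in front of and behind the jar, across the row. Origin: centre of its underside, z up its axis. About 80 to 150 g
- jar_tall: The second tallest jar, white with a red lid (a like one far back by the drawers is no part of the job); upright round screw-lid powder jar, loose, body 46 mm across, 75 mm high in all; the plain round lid at the top, 45 mm across and 15 mm high, is the place to grip it, best with the fingers in front of and behind the jar, across the row. Origin: centre of its underside, z up its axis. About 80 to 150 g
- jar_slim: The tallest and thinnest jar, white with a grey lid; upright round screw-lid powder jar, loose, body 39 mm across, 90 mm high in all; the plain round lid at the top, 36 mm across and 16 mm high, is the place to grip it, best with the fingers in front of and behind the jar, across the row. Origin: centre of its underside, z up its axis. About 80 to 150 g
- coaster_short: Fixed round cork coaster, 62 mm across and 4 mm thick, lying on the store board; jar_short stands on it at the start, which coaster of the row it is varies. All four coasters look alike. Origin: centre of its underside, at the board's top; its top is 4 mm higher
- coaster_medium: Fixed round cork coaster, 62 mm across and 4 mm thick, lying on the store board; jar_medium stands on it at the start, which coaster of the row it is varies. All four coasters look alike. Origin: centre of its underside, at the board's top; its top is 4 mm higher
- coaster_tall: Fixed round cork coaster, 62 mm across and 4 mm thick, lying on the store board; jar_tall stands on it at the start, which coaster of the row it is varies. All four coasters look alike. Origin: centre of its underside, at the board's top; its top is 4 mm higher
- coaster_slim: Fixed round cork coaster, 62 mm across and 4 mm thick, lying on the store board; jar_slim stands on it at the start, which coaster of the row it is varies. All four coasters look alike. Origin: centre of its underside, at the board's top; its top is 4 mm higher
- store_board: Fixed wooden board, 80 mm deep (x), 308 mm long (y) and 12 mm high, with four cork coasters in a row and at the start a jar on each. Origin: centre of its underside, on the worktop; x roughly away from the robot, +y along the board to the robot's left (the board is turned by up to 0.1 rad). The coasters' centres are at y = +114, +38, -38 and -114 mm. It may be the nearer or the farther of the two racks
- bench_rack: Fixed aluminium rack, 84 mm deep (x) and 308 mm long (y), with four equal open bays in a row, empty at the start. Origin: centre of its underside, on the worktop; x roughly away from the robot, +y along the rack to the robot's left (turned by up to 0.1 rad). The bays' centres are at x = 0, y = +114, +38, -38 and -114 mm; each bay is 76 mm (x) by 72 mm (y) inside, its floor 6 mm above the worktop, its walls 4 mm thick and 18 mm high above the worktop
Mind the look-alikes: they are no part of the job. Leave any blue or green look-alike of the jar_short alone.

How it is judged:
By the outcome, as a careful person would: the job done as asked, in the order asked, and still so for the second after the job is handed in, with the robot touching nothing.
It also fails if it takes over 99 s, if anything falls off the work surface, if the arm or the gripper's body presses on something with over 40 N, if the wrist force passes 120 N, or if a joint passes its speed limit or range.

## Working session

There is one attempt and no reset: what is moved stays moved. The work goes in short steps, Python scripts to look and compute and a tool call to move; the robot and the scene stay as the last step left them, time stands still between calls to the robot, and variables do not carry over. Pictures are saved under pics/ and viewed, at most 14 in all, crops included, and the job is handed in when it is done.

Besides the shell and the picture viewer there is one more tool, called after "Request:" by a JSON object that holds its "op" and its "data", one argument or row to a line. carry_out: Moves the arm, as the interface text tells. Its arguments: {"type":"object","properties":{"commands":{"type":"array"},"force":{"type":"number"}},"required":["commands"]}

```bash
mkdir -p pics
python3 - <<'E'
from rig import manip
import cv2,pickle
d={}
for n in ("side","top","wrist"):
    c=manip.camera(n); d[n]=c; cv2.imwrite(f"pics/{n}0.png",c["color"]); print(n,c["mtx"].tolist(),c["T"].round(3).tolist())
    print([k for k in c])
pickle.dump(d,open("c0.pkl","wb"))
print(manip.get_state())
E
```

```text
side [[467.0285214011212, 0.0, 249.37588337175214], [0.0, 467.0285214011212, 191.12140453781944], [0.0, 0.0, 1.0]] [[-0.091, 0.781, -0.617, 39.073], [-0.996, -0.072, 0.055, 37.427], [-0.002, 0.62, 0.785, 708.301], [0.0, 0.0, 0.0, 1.0]]
['color', 'mtx', 'T']
top [[433.98376769948385, 0.0, 254.72566143971207], [0.0, 433.98376769948385, 191.8632480140892], [0.0, 0.0, 1.0]] [[-0.069, 0.973, -0.219, 366.995], [-0.998, -0.068, 0.013, -9.013], [-0.003, 0.219, 0.976, 862.804], [0.0, 0.0, 0.0, 1.0]]
['color', 'mtx', 'T']
wrist [[297.3186396354542, 0.0, 254.27002190146928], [0.0, 297.3186396354542, 194.37749328398255], [0.0, 0.0, 1.0]] [[0.25, -0.919, -0.305, 46.216], [0.968, 0.237, 0.079, 503.765], [-0.001, -0.315, 0.949, 373.015], [0.0, 0.0, 0.0, 1.0]]
['color', 'mtx', 'T']
{'time': 0.15, 'joint_positions': array([ 1.31798844e+00,  2.13247480e-01, -3.48589354e-02,  1.32350709e+00,
        3.23559249e-05,  1.57078418e+00]), 'dq': array([ 1.43925925e-04, -8.08572512e-04,  2.91435104e-03, -2.29278428e-05,
       -9.02130076e-04, -1.06205637e-03]), 'tau': array([ 2.16403037e-03, -6.86406684e+01,  4.87250304e+01,  1.31794190e-02,
        1.59601532e-04,  1.41427913e-05]), 'tool_pos': array([124.99372315, 483.88250556, 244.9498978 ]), 'tool_rot': array([-3.14077548e+00, -3.23658396e-05,  2.88879689e+00]), 'ft_force': array([-0.02376541, -0.05904758,  0.16619841]), 'ft_torque': array([-0.05285163, -0.04205853, -0.01099388]), 'grip_force': 0.0, 'width': 0.9986010295914569}
```

View pics/top0.png

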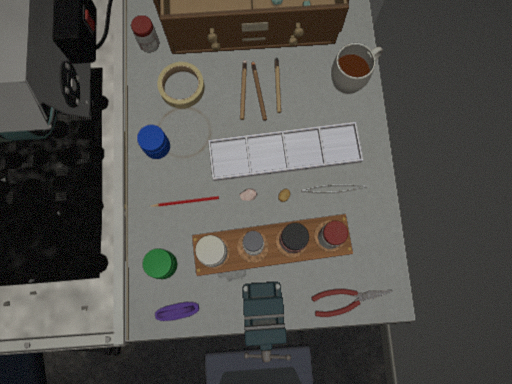

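View pics/side0.png

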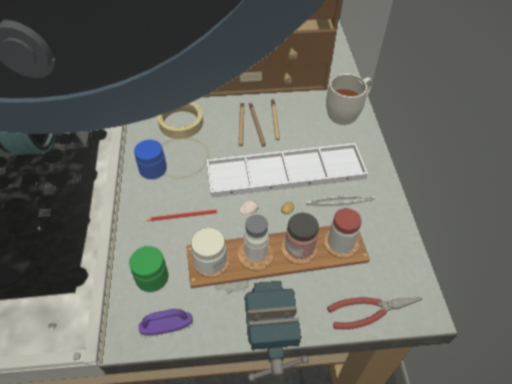

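The top view shows the jars from left to right: short (210,250), slim (253,242), medium (295,237) and tall (333,234). The empty rack is farther off at (285,150), and a vise stands near the robot at (265,305). The look-alikes are the blue jar at (153,141), the green jar at (159,264) and the red-lidded jar at (144,30) by the drawers. The jars meant are the four on the board.

```bash
cat > h.py <<'E'
import numpy as np,cv2
def ray(c,u,v,fish=False):
    K=c["mtx"];x=(u-K[0,2])/K[0,0];y=(v-K[1,2])/K[1,1]
    if fish:
        r=np.hypot(x,y);s=np.sin(r)/max(r,1e-9);d=np.array([x*s,-y*s,-np.cos(r)])
    else: d=np.array([x,-y,-1.])
    d=c["T"][:3,:3]@d
    return c["T"][:3,3],d/np.linalg.norm(d)
def onz(c,u,v,z,fish=False):
    o,d=ray(c,u,v,fish);return o+d*(z-o[2])/d[2]
def tri(rs):
    A=0;b=0
    for o,d in rs:
        P=np.eye(3)-np.outer(d,d);A=A+P;b=b+P@o
    return np.linalg.solve(A,b)
E
python3 - <<'E'
import pickle,cv2,numpy as np
from h import *
d=pickle.load(open("c0.pkl","rb"))
H={}
for n in("top","side"):
    g=d[n]["color"];hsv=cv2.cvtColor(g,cv2.COLOR_BGR2HSV);h,s,v=cv2.split(hsv);H[n]=hsv
    pts={"top":[(210,250),(253,242),(295,237),(335,232),(285,150)],"side":[(208,243),(256,227),(302,227),(347,221),(220,185)]}[n]
    print(n,[hsv[q,p].tolist() for p,q in pts])
    crop=(g[110:290,180:380]) 
    cv2.imwrite(f"pics/{n}crop.png",cv2.resize(crop,None,fx=3,fy=3,interpolation=cv2.INTER_CUBIC))
a=cv2.imread("pics/topcrop.png");b=cv2.imread("pics/sidecrop.png")
E
```

```text
top [[26, 22, 159], [140, 8, 97], [0, 15, 50], [2, 135, 108], [135, 3, 159]]
side [[30, 27, 215], [75, 4, 125], [30, 15, 85], [4, 124, 154], [45, 2, 222]]
```

View pics/topcrop.png

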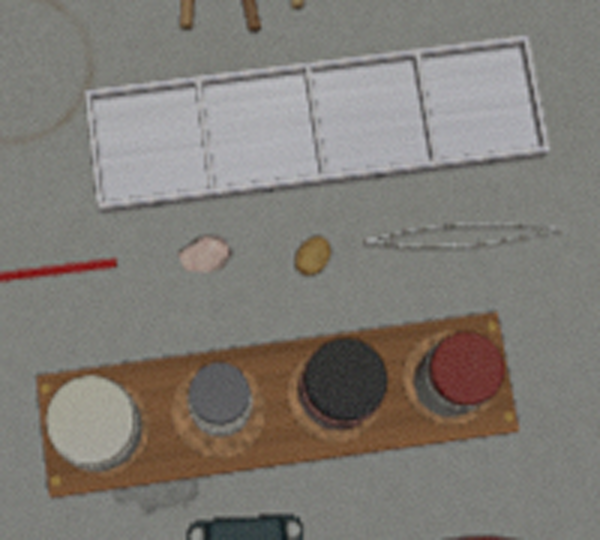

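View pics/sidecrop.png

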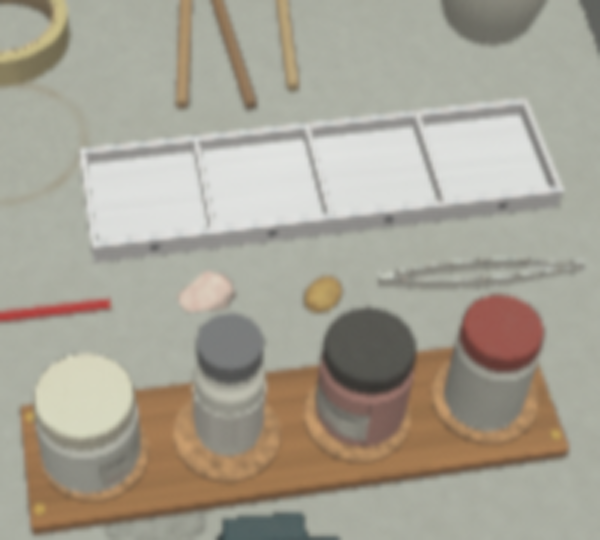

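The crops confirm the jars. In the top crop, cream is at (89,420), grey at (220,391), black at (344,379) and red at (467,367), and the rack's four bays are empty. Next I'll measure the lids and rack in both views.

Run:
```python
import pickle,cv2,numpy as np
from h import *
d=pickle.load(open("c0.pkl","rb"))
seeds={"short":((210,250),(208,240)),"slim":((253,240),(257,225)),"medium":((295,236),(303,225)),"tall":((335,232),(347,218)),}
W={}
for nm,ss in seeds.items():
    rs=[]
    for n,(u,v) in zip(("top","side"),ss):
        c=d[n];lab=cv2.cvtColor(cv2.GaussianBlur(c["color"],(3,3),0),cv2.COLOR_BGR2LAB).astype(float)
        D=np.linalg.norm((lab-lab[v-2:v+3,u-2:u+3].mean((0,1)))*[.7,1.5,1.5],axis=2)
        m=(D<17).astype(np.uint8)
        k,l,st,ce=cv2.connectedComponentsWithStats(m,connectivity=4);i=l[v,u]
        x,y,w,h,a=st[i]; 
        o,r=ray(c,u,v);el=abs(r[2])
        cu=x+(w-1)/2;cv=y+(w/2)*el-.5
        print(nm,n,st[i],ce[i].round(1),round(cu,1),round(cv,1)); rs.append(ray(c,cu,cv))
    W[nm]=tri(rs);print(nm,W[nm].round(1))
c=d["top"]
for n in("top","side"):
    c=d[n];lab=cv2.cvtColor(c["color"],cv2.COLOR_BGR2LAB).astype(int)
    b=cv2.GaussianBlur(lab[...,0],(3,3),0) if 0 else lab[...,0]
    roi=np.zeros(b.shape,np.uint8);roi[115:205,195:375]=1
    for t in ((150,160) if n=="top" else (195,210)):
        m=((b>t)&(roi>0)).astype(np.uint8);m=cv2.morphologyEx(m,cv2.MORPH_CLOSE,np.ones((5,5)))
        cs,_=cv2.findContours(m,0,2);k=max(cs,key=cv2.contourArea)
        q=cv2.approxPolyDP(cv2.convexHull(k),6,True)[:,0]
        print(n,t,q.tolist());
        for p in q: print(onz(c,*p,18).round(1))
        R=cv2.minAreaRect(np.array([onz(c,*p,18)[:2] for p in k[:,0]],np.float32));print(R)
    print(b[150,180],b[150,285])
```

```text
short top [196 236  28  28 629] [209.6 249.6] 209.5 249.4
short side [192 228  32  28 700] [207.5 241.2] 207.5 241.0
short [443.3  69.3  74. ]
slim top [243 231  21  22 372] [252.8 241.6] 253.0 240.9
slim side [245 215  23  24 390] [256.1 225.1] 256.0 224.0
slim [450.2  -9.6 101.1]
medium top [280 223  29  30 631] [294.3 236.7] 294.0 236.8
medium side [287 213  32  29 650] [302.7 226.5] 302.5 225.7
medium [454.7 -84.9  79.8]
tall top [324 220  25  25 469] [335.8 232.2] 336.0 231.7
tall side [335 209  26  21 418] [347.3 219.1] 347.5 218.9
tall [ 458.4 -160.1   83.5]
top 150 [[356, 124], [362, 159], [212, 176], [209, 140]]
[ 685.6 -238.6   18. ]
[ 609.8 -241.7   18. ]
[595.3  63.6  18. ]
[671.9  66.2  18. ]
((640.887451171875, -87.49876403808594), (83.52826690673828, 308.0977478027344), 3.4948949813842773)
top 160 [[355, 122], [362, 159], [212, 176], [209, 140]]
[ 690.1 -237.    18. ]
[ 609.8 -241.7   18. ]
[595.3  63.6  18. ]
[671.9  66.2  18. ]
((640.7389526367188, -87.18611145019531), (82.76555633544922, 306.6500244140625), 3.5309019088745117)
135 166
side 195 [[367, 172], [211, 191], [207, 159], [355, 143]]
[ 608.2 -243.    18. ]
[589.   61.1  18. ]
[671.1  65.8  18. ]
[ 687.2 -237.7   18. ]
((638.38720703125, -87.92536926269531), (85.46424102783203, 306.81829833984375), 3.4778358936309814)
side 210 [[362, 172], [211, 191], [207, 160], [352, 149]]
[ 609.1 -233.3   18. ]
[589.   61.1  18. ]
[668.4  65.9  18. ]
[ 671.2 -227.8   18. ]
((637.399169921875, -83.26666259765625), (80.77025604248047, 296.2476501464844), 3.309919595718384)
180 201
```

```bash
cat >> h.py <<'E'
from scipy.spatial.transform import Rotation as Ro
def plan(x,y,z,yaw=1.634,s=None):
    from rig import manip
    s=s or manip.get_state();R=Ro.from_euler("xyz",s["tool_rot"]);T=Ro.from_euler("xyz",[np.pi,0,yaw])
    t=R.inv().apply(np.array([x,y,z])-s["tool_pos"])/10
    print("go cm",t.round(2),"rv",(R.inv()*T).as_rotvec().round(3),"| at",s["tool_pos"].round(1),s["tool_rot"].round(3),"t",round(s["time"],2),"F",s["ft_force"].round(1),"w",round(s["width"],3),"g",round(s["grip_force"],1))
E
python3 - <<'E'
import pickle
from h import *
d=pickle.load(open("c0.pkl","rb"))
for z,a,b in((77,(209.5,249.4),(207.5,241)),(106,(253,240.9),(256,224)),(85,(294,236.8),(302.5,225.7)),(91,(336,231.7),(347.5,218.9))):
    print(z,onz(d["top"],*a,z).round(1),onz(d["side"],*b,z).round(1))
plan(443,69,210)
E
```

```text
77 [443.   69.5  77. ] [441.2  68.7  77. ]
106 [449.7  -9.7 106. ] [447.  -9. 106.]
85 [454.3 -83.7  85. ] [451.  -84.7  85. ]
91 [ 457.5 -158.7   91. ] [ 453.4 -157.7   91. ]
go cm [-41.17 -32.21   3.52] rv [-1.000e-03  0.000e+00  1.255e+00] | at [125.  483.9 244.9] [-3.141 -0.     2.889] t 0.15 F [-0.  -0.1  0.2] w 0.999 g 0.0
```

Request:
{"op": "carry_out", "data": {
  "commands": [
    [-8,-6.5,0,0,0,0.15,0],
    [-16,-13,0,0,0,0.3,0],
    [-24,-19,0,0,0,0.45,0],
    [-28,-22,0,0,0,0.6,0],
    [-28,-22,0,0,0,0.7,0]
  ]
}}

```text
time: 0.65
tool_pos: [276.7, 283.2, 245.3]
tool_rot: [3.141, 0.0, 2.183]
ft_force: [1.0, -0.1, -0.3]
width: 0.998
grip_force: 0.0
```

```bash
python3 -c "
from h import *
plan(443,69,210)"
```

```text
go cm [-27.08   1.29   3.53] rv [ 0.    -0.     0.549] | at [276.7 283.2 245.3] [3.141 0.    2.183] t 0.65 F [ 1.  -0.1 -0.3] w 0.998 g 0.0
```

Request:
{"op": "carry_out", "data": {
  "commands": [
    [-5,0.3,0.7,0,0,0.14,0],
    [-10,0.6,1.4,0,0,0.28,0],
    [-15,0.9,2,0,0,0.42,0],
    [-20,1.1,2.6,0,0,0.55,0],
    [-24.5,1.2,3.2,0,0,0.55,0]
  ]
}}

```text
time: 1.15
tool_pos: [428.8, 90.1, 213.1]
tool_rot: [3.141, -0.0, 1.633]
ft_force: [1.1, 1.5, -0.2]
width: 0.997
grip_force: 0.0
```

Request:
{"op": "carry_out", "data": {
  "commands": [
    [0,0,0,0,0,0,0],
    [0,0,0,0,0,0,0]
  ]
}}

```text
time: 1.35
tool_pos: [427.9, 91.3, 212.9]
tool_rot: [-3.14, -0.0, 1.636]
ft_force: [-0.1, 0.7, -0.2]
width: 0.999
grip_force: 0.0
```

Run:
```python
from h import *
from rig import manip
import pickle
c=manip.camera("wrist");cv2.imwrite("pics/w1.png",c["color"]);pickle.dump(c,open("w1.pkl","wb"))
plan(443,69,66)
```

```text
go cm [-2.42  1.4  14.71] rv [-0.001 -0.     0.004] | at [427.6  92.2 213.1] [-3.141 -0.     1.638] t 1.4 F [-0.7 -0.1  0.5] w 0.999 g 0.0
```

View pics/w1.png

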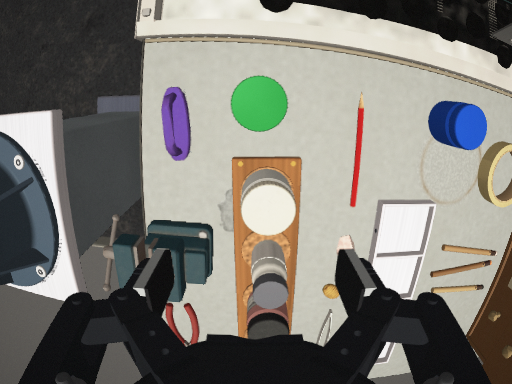

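The wrist view shows the cream lid at (269,208), the grey lid at (270,291), the black lid behind it, and the vise clear on the left at (180,255).

Run:
```python
from h import *
import pickle
c=pickle.load(open("w1.pkl","rb"));lab=cv2.cvtColor(c["color"],cv2.COLOR_BGR2LAB).astype(float)
for z,(u,v) in((77,(269,210)),(106,(270,292))):
    D=np.linalg.norm(lab-lab[v-2:v+3,u-2:u+3].mean((0,1)),axis=2)
    l=cv2.connectedComponents((D<20).astype(np.uint8),connectivity=4)[1];m=(l==l[v,u]).astype(np.uint8)
    k=max(cv2.findContours(m,0,1)[0],key=cv2.contourArea);e=cv2.minEnclosingCircle(k)
    print(e,cv2.boundingRect(k),onz(c,*e[0],z,True).round(1))
d=pickle.load(open("c0.pkl","rb"))
e=(267.8,209)
print(tri([ray(d["top"],209.5,249.4),ray(d["side"],207.5,241),ray(c,268.5,208.5,True)]).round(1))
```

```text
((268.0, 209.5), 26.575464248657227) (242, 185, 53, 50) [441.8  70.   77. ]
((267.0, 298.0), 20.61562728881836) (248, 282, 40, 27) [446.8 -12.9 106. ]
[443.   69.5  73.8]
```

Request:
{"op": "carry_out", "data": {
  "commands": [
    [-1.4,0.8,2,0,0,0,0],
    [-2.4,1.3,5,0,0,0,0],
    [-2.4,1.3,8.5,0,0,0,0],
    [-2.4,1.3,11,0,0,0,0],
    [-2.4,1.3,11,0,0,0,0]
  ],
  "force": 30
}}

```text
time: 1.9
tool_pos: [440.0, 70.0, 101.0]
tool_rot: [-3.137, 0.0, 1.641]
ft_force: [-0.5, -1.1, 0.8]
width: 0.999
grip_force: 0.0
```

Run:
```python
from h import *
from rig import manip
c=manip.camera("wrist");cv2.imwrite("pics/w2.png",c["color"])
plan(442,69.5,64)
```

```text
go cm [-0.07  0.09  3.9 ] rv [-0.002  0.     0.007] | at [441.2  70.1 103. ] [-3.139  0.     1.641] t 1.95 F [0.6 0.7 0.7] w 1.001 g 0.0
```

View pics/w2.png

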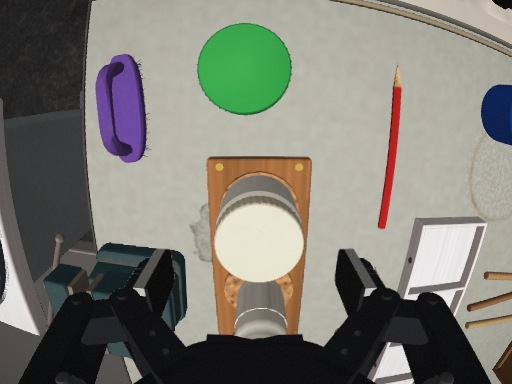

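Request:
{"op": "carry_out", "data": {
  "commands": [
    [0,0.1,2,0,0,0,0],
    [0,0.1,3.6,0,0,0,0],
    [0,0.1,3.9,0,0,0,0],
    [0,0.1,3.9,0,0,0,1],
    [0,0.1,3.9,0,0,0,1]
  ],
  "force": 30
}}

```text
time: 2.45
tool_pos: [444.2, 69.6, 65.7]
tool_rot: [3.14, -0.0, 1.639]
ft_force: [-0.7, 0.0, 1.2]
width: 0.692
grip_force: 1.2
```

Request:
{"op": "carry_out", "data": {
  "commands": [
    [0,0,0,0,0,0,1],
    [0,0,0,0,0,0,1],
    [0,0,0,0,0,0,1]
  ]
}}

```text
time: 2.75
tool_pos: [444.2, 69.5, 65.8]
tool_rot: [3.14, -0.001, 1.639]
ft_force: [-2.3, 1.3, 11.3]
width: 0.644
grip_force: 29.2
```

Request:
{"op": "carry_out", "data": {
  "commands": [
    [0,0,-1,0,0,0,1],
    [0,0,-3.5,0,0,0,1],
    [0,0,-7,0,0,0,1],
    [-1,1,-10.5,0,0,0,1],
    [-3.5,3,-12,0,0,0,1]
  ]
}}

```text
time: 3.25
tool_pos: [476.5, 37.1, 188.8]
tool_rot: [3.137, -0.0, 1.641]
ft_force: [1.8, 0.6, -1.4]
width: 0.638
grip_force: 32.6
```

Request:
{"op": "carry_out", "data": {
  "commands": [
    [-4,2.2,0,0,0,0,1],
    [-8,4.6,0,0,0,0,1],
    [-12,7,0,0,0,0,1],
    [-16,9.4,0,0,0,0,1],
    [-20,12,0,0,0,0,1]
  ]
}}

```text
time: 3.75
tool_pos: [609.8, -156.9, 185.7]
tool_rot: [3.141, 0.0, 1.639]
ft_force: [1.1, -0.2, -0.1]
width: 0.637
grip_force: 32.6
```

```bash
python3 -c "
from h import *
plan(647.5,-201.3,120)"
```

```text
go cm [-4.69  3.46  6.57] rv [0.001 0.    0.005] | at [ 609.8 -156.9  185.7] [3.141 0.    1.639] t 3.75 F [ 1.1 -0.2 -0.1] w 0.637 g 32.6
```

Request:
{"op": "carry_out", "data": {
  "commands": [
    [-2.5,1.8,1,0,0,0,1],
    [-4.2,3.3,3,0,0,0,1],
    [-4.2,3.3,6,0,0,0,1],
    [-4.2,3.3,6.5,0,0,0,1],
    [-4.2,3.3,6.5,0,0,0,1]
  ]
}}

```text
time: 4.25
tool_pos: [644.2, -194.3, 119.6]
tool_rot: [-3.14, -0.001, 1.639]
ft_force: [-0.1, 0.1, -1.4]
width: 0.638
grip_force: 32.6
```

Run:
```python
from h import *
from rig import manip
import pickle
c=manip.camera("wrist");t=manip.camera("side")
cv2.imwrite("pics/w3.png",np.hstack([c["color"][:,:400],t["color"][50:434,140:540][:384]][:1]+[np.vstack([t["color"][80:330,150:512]])] if 0 else [c["color"]]))
pickle.dump((c,t),open("w3.pkl","wb"))
plan(647.5,-201.3,57)
```

```text
go cm [-0.69  0.16  6.45] rv [0.002 0.001 0.005] | at [ 645.3 -194.5  121.5] [3.140e+00 1.000e-03 1.639e+00] t 4.35 F [ 0.1 -0.5 -1.1] w 0.636 g 32.6
```

View pics/w3.png

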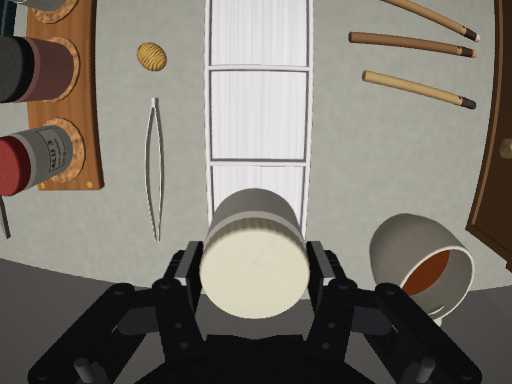

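The cream jar hangs straight in the gripper over the last bay. The rack dividers are at rows 67 and 163 and the mug is clear at (420,265). I'll check the rack with this view.

Run:
```python
from h import *
import pickle
c,t=pickle.load(open("w3.pkl","rb"))
for p in((258,67),(258,163),(208,115),(310,115)): print(p,onz(c,*p,18,True).round(1))
```

```text
(258, 67) [639.2 -88.8  18. ]
(258, 163) [ 644.5 -163.7   18. ]
(208, 115) [ 603.4 -128.1   18. ]
(310, 115) [ 681.9 -122.5   18. ]
```

Request:
{"op": "carry_out", "data": {
  "commands": [
    [-0.7,0.2,1,0,0,0,1],
    [-0.7,0.2,3,0,0,0,1],
    [-0.7,0.2,5,0,0,0,1],
    [-0.7,0.2,6,0,0,0,1],
    [-0.7,0.2,6,0,0,0,1]
  ]
}}

```text
time: 4.85
tool_pos: [646.7, -201.5, 58.3]
tool_rot: [-3.14, -0.001, 1.639]
ft_force: [0.5, 0.4, -0.6]
width: 0.636
grip_force: 32.6
```

Request:
{"op": "carry_out", "data": {
  "commands": [
    [0,0,0,0,0,0,1],
    [0,0,0.2,0,0,0,1],
    [0,0,0.2,0,0,0,1]
  ]
}}

```text
time: 5.15
tool_pos: [647.7, -201.7, 57.9]
tool_rot: [3.141, 0.0, 1.639]
ft_force: [0.2, 0.7, -0.5]
width: 0.639
grip_force: 32.6
```

```bash
python3 -c "
from h import *
plan(647,-202,55.8)"
```

```text
go cm [-0.02 -0.07  0.21] rv [0.001 0.    0.005] | at [ 647.7 -201.7   57.9] [3.141 0.    1.639] t 5.15 F [ 0.2  0.7 -0.5] w 0.639 g 32.6
```

Request:
{"op": "carry_out", "data": {
  "commands": [
    [0,0,0.1,0,0,0,1],
    [0,0,0.2,0,0,0,1],
    [0,0,0.2,0,0,0,1]
  ]
}}

```text
time: 5.45
tool_pos: [647.5, -201.7, 56.0]
tool_rot: [3.141, 0.0, 1.639]
ft_force: [-2.0, -0.1, 6.0]
width: 0.638
grip_force: 33.2
```

Request:
{"op": "carry_out", "data": {
  "commands": [
    [0,0,0.1,0,0,0,1],
    [0,0,0.1,0,0,0,1]
  ]
}}

```text
time: 5.65
tool_pos: [647.6, -201.7, 55.9]
tool_rot: [3.14, 0.001, 1.639]
ft_force: [-6.0, 2.7, 16.3]
width: 0.64
grip_force: 34.3
```

Request:
{"op": "carry_out", "data": {
  "commands": [
    [0,0,-0.1,0,0,0,1],
    [0,0,-0.1,0,0,0,0.15],
    [0,0,-0.1,0,0,0,0.05],
    [0,0,-0.1,0,0,0,0.05],
    [0,0,-0.1,0,0,0,0.05]
  ]
}}

```text
time: 6.15
tool_pos: [647.3, -201.6, 55.1]
tool_rot: [-3.141, -0.0, 1.639]
ft_force: [0.2, 0.8, -0.3]
width: 0.945
grip_force: 0.0
```

Request:
{"op": "carry_out", "data": {
  "commands": [
    [0,0,-1,0,0,0,0.05],
    [0,0,-3,0,0,0,0.05],
    [0,0,-7,0,0,0,0.05],
    [0,0,-12,0,0,0,0.05],
    [0,0,-13,0,0,0,0.05]
  ]
}}

```text
time: 6.65
tool_pos: [649.2, -202.2, 192.2]
tool_rot: [3.134, 0.003, 1.639]
ft_force: [0.7, -0.1, 1.1]
width: 0.95
grip_force: 0.0
```

```bash
python3 -c "
from h import *
from rig import manip
import pickle
c=manip.camera('wrist');pickle.dump(c,open('w4.pkl','wb'));cv2.imwrite('pics/w4.png',c['color'])
plan(448.5,-10,150)"
```

```text
go cm [ 20.54 -18.74   3.94] rv [0.007 0.003 0.005] | at [ 649.1 -202.1  191.2] [3.135e+00 3.000e-03 1.639e+00] t 6.7 F [-0.1 -0.3  0.7] w 0.952 g 0.0
```

View pics/w4.png

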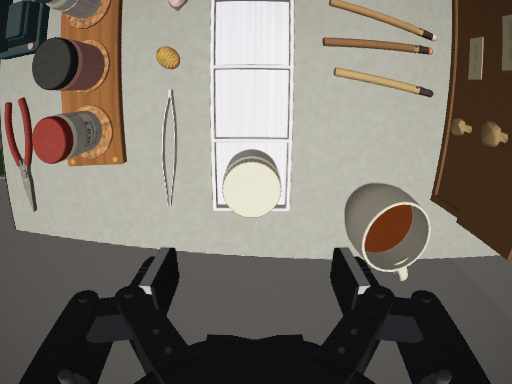

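The cream jar stands upright in the rightmost bay, at (252,185). Next is the slim jar.

Request:
{"op": "carry_out", "data": {
  "commands": [
    [3,-2.7,0,0,0,0,0],
    [6.6,-6,0,0,0,0,0],
    [10.2,-9.3,0,0,0,0,0],
    [13.8,-12.6,0,0,0,0,0],
    [17.3,-15.8,0,0,0,0,0]
  ]
}}

```text
time: 7.2
tool_pos: [475.9, -38.6, 184.9]
tool_rot: [-3.141, -0.0, 1.639]
ft_force: [1.2, 0.4, 0.7]
width: 1.005
grip_force: 0.0
```

Request:
{"op": "carry_out", "data": {
  "commands": [
    [2.5,-2,1,0,0,0,0],
    [3.2,-2.6,3,0,0,0,0],
    [3.2,-2.6,3,0,0,0,0]
  ]
}}

```text
time: 7.5
tool_pos: [447.7, -8.7, 153.8]
tool_rot: [-3.139, -0.0, 1.64]
ft_force: [-0.4, -1.0, -0.1]
width: 1.002
grip_force: 0.0
```

```bash
cat > look.py <<'E'
# usage: look.py z x y name  -> lid centre near predicted (x,y,z) in the wrist view
import sys;from h import *;from rig import manip
z,x,y=map(float,sys.argv[1:4]);c=manip.camera("wrist");g=c["color"];cv2.imwrite(f"pics/{sys.argv[4]}.png",g)
p=c["T"][:3,:3].T@(np.array([x,y,z])-c["T"][:3,3]);q=np.array([p[0],-p[1]]);th=np.arctan2(np.hypot(*q),-p[2])
u,v=(q/np.hypot(*q)*th*c["mtx"][0,0]+c["mtx"][:2,2]).round().astype(int)
lab=cv2.cvtColor(g,cv2.COLOR_BGR2LAB).astype(float);D=np.linalg.norm(lab-lab[v-3:v+4,u-3:u+4].mean((0,1)),axis=2)
l=cv2.connectedComponents((D<16).astype(np.uint8),connectivity=4)[1]
k=max(cv2.findContours((l==l[v,u]).astype(np.uint8),0,1)[0],key=cv2.contourArea);e=cv2.minEnclosingCircle(k)
r=onz(c,*e[0],z,True);print("pred",u,v,"circle",e,cv2.boundingRect(k),cv2.contourArea(k),"world",r.round(1))
plan(x,y,z-13)
E
python3 look.py 106 448.5 -10 w5
```

```text
pred 256 229 circle ((253.5, 236.0), 34.51458740234375) (232, 204, 53, 60) 1942.0 world [447.1 -15.4 106. ]
go cm [-0.06 -0.04  6.19] rv [-0.001 -0.     0.006] | at [449.   -9.3 154.9] [-3.14 -0.    1.64] t 7.55 F [-0.1 -0.8  0.2] w 1.004 g 0.0
```

View pics/w5.png

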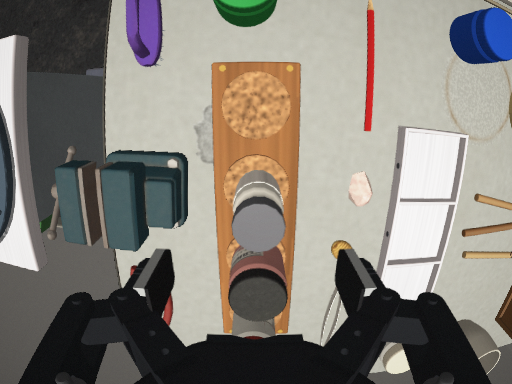

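The grey lid is centred at (259,225) between the fingers, with the black lid beyond it at (258,290).

Request:
{"op": "carry_out", "data": {
  "commands": [
    [0.1,0.1,2,0,0,0,0],
    [0.1,0.1,4.5,0,0,0,0],
    [0.1,0.1,6,0,0,0,0],
    [0.1,0.1,6.2,0,0,0,0.4],
    [0.1,0.1,6.2,0,0,0,1]
  ],
  "force": 30
}}

```text
time: 8.05
tool_pos: [451.4, -9.0, 93.9]
tool_rot: [3.142, 0.0, 1.638]
ft_force: [0.4, 0.5, -0.1]
width: 0.693
grip_force: 0.0
```

Request:
{"op": "carry_out", "data": {
  "commands": [
    [0,0,0,0,0,0,1],
    [0,0,0,0,0,0,1],
    [0,0,0,0,0,0,1],
    [0,0,0,0,0,0,1]
  ]
}}

```text
time: 8.45
tool_pos: [451.6, -8.6, 94.4]
tool_rot: [3.14, 0.0, 1.639]
ft_force: [-0.9, -0.8, 6.1]
width: 0.407
grip_force: 29.2
```

Request:
{"op": "carry_out", "data": {
  "commands": [
    [0,0,-1,0,0,0,1],
    [0,0,-3.5,0,0,0,1],
    [0,0,-7,0,0,0,1],
    [-0.5,0.7,-10.5,0,0,0,1],
    [-2,2.5,-12,0,0,0,1]
  ]
}}

```text
time: 8.95
tool_pos: [477.7, -26.4, 217.8]
tool_rot: [3.137, 0.0, 1.64]
ft_force: [1.1, -0.7, -1.3]
width: 0.41
grip_force: 30.3
```

Request:
{"op": "carry_out", "data": {
  "commands": [
    [-2.2,3.2,0,0,0,0,1],
    [-4.6,6.6,0,0,0,0,1],
    [-7,10,0,0,0,0,1],
    [-9.4,13.4,0,0,0,0,1],
    [-10.5,15,0,0,0,0,1]
  ]
}}

```text
time: 9.45
tool_pos: [635.7, -123.1, 213.5]
tool_rot: [3.141, 0.0, 1.638]
ft_force: [0.6, 1.0, -1.2]
width: 0.411
grip_force: 30.3
```

Request:
{"op": "carry_out", "data": {
  "commands": [
    [0,0,1,0,0,0,1],
    [0,0,3,0,0,0,1],
    [0,0,5,0,0,0,1],
    [0,0,5.5,0,0,0,1],
    [0,0,5.5,0,0,0,1]
  ]
}}

```text
time: 9.95
tool_pos: [633.1, -120.9, 158.4]
tool_rot: [-3.141, -0.0, 1.639]
ft_force: [-0.3, 0.9, -1.0]
width: 0.409
grip_force: 30.4
```

```bash
python3 -c "
from h import *
from rig import manip
c=manip.camera('wrist');cv2.imwrite('pics/w6.png',c['color'])
for p in((258,67),(258,163)): print(p,onz(c,*p,18,True).round(1))
plan(642.8,-125.8,84.4)"
```

```text
(258, 67) [628.3 -11.2  18. ]
(258, 163) [634.5 -98.7  18. ]
go cm [-0.53  0.88  7.48] rv [0.    0.    0.005] | at [ 633.6 -121.1  159.2] [3.141 0.    1.639] t 10.0 F [ 0.3 -0.3 -1.7] w 0.41 g 30.4
```

View pics/w6.png

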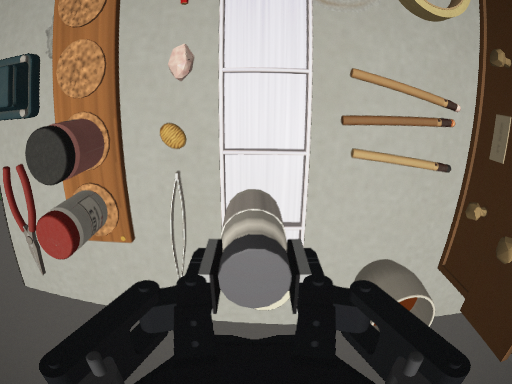

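The slim jar hangs upright, with the third-bay dividers at (265,152) and (290,225).

Request:
{"op": "carry_out", "data": {
  "commands": [
    [-0.3,0.5,1,0,0,0,1],
    [-0.5,0.9,3,0,0,0,1],
    [-0.5,0.9,5,0,0,0,1],
    [-0.5,0.9,6.6,0,0,0,1],
    [-0.5,0.9,7,0,0,0,1]
  ]
}}

```text
time: 10.5
tool_pos: [642.7, -125.7, 86.6]
tool_rot: [-3.14, -0.0, 1.639]
ft_force: [0.3, -0.3, 0.0]
width: 0.413
grip_force: 30.5
```

Request:
{"op": "carry_out", "data": {
  "commands": [
    [0,0,0,0,0,0,1],
    [0,0,0.1,0,0,0,1],
    [0,0,0.2,0,0,0,1],
    [0,0,0.2,0,0,0,1]
  ]
}}

```text
time: 10.9
tool_pos: [643.5, -125.8, 86.9]
tool_rot: [3.141, 0.0, 1.639]
ft_force: [0.1, 0.0, -1.4]
width: 0.408
grip_force: 30.5
```

Request:
{"op": "carry_out", "data": {
  "commands": [
    [0,0,0.1,0,0,0,1],
    [0,0,0.2,0,0,0,1],
    [0,0,0.2,0,0,0,1]
  ]
}}

```text
time: 11.2
tool_pos: [643.3, -125.7, 84.6]
tool_rot: [3.141, 0.0, 1.639]
ft_force: [-0.0, -0.5, 0.8]
width: 0.408
grip_force: 30.7
```

Request:
{"op": "carry_out", "data": {
  "commands": [
    [0,0,0.1,0,0,0,1],
    [0,0,0.1,0,0,0,1]
  ]
}}

```text
time: 11.4
tool_pos: [643.5, -125.8, 84.4]
tool_rot: [3.14, 0.001, 1.639]
ft_force: [-2.8, 0.6, 12.0]
width: 0.409
grip_force: 31.6
```

Request:
{"op": "carry_out", "data": {
  "commands": [
    [0,0,-0.1,0,0,0,1],
    [0,0,-0.1,0,0,0,0.3],
    [0,0,-0.1,0,0,0,0.1],
    [0,0,-0.1,0,0,0,0.05],
    [0,0,-0.1,0,0,0,0.05]
  ]
}}

```text
time: 11.9
tool_pos: [643.1, -125.7, 84.2]
tool_rot: [-3.141, -0.0, 1.639]
ft_force: [-0.0, -0.5, 0.5]
width: 0.948
grip_force: 0.0
```

Request:
{"op": "carry_out", "data": {
  "commands": [
    [0,0,-1,0,0,0,0.05],
    [0,0,-3,0,0,0,0.05],
    [0,0,-6,0,0,0,0],
    [0,0,-9,0,0,0,0],
    [0,0,-10,0,0,0,0]
  ]
}}

```text
time: 12.4
tool_pos: [644.3, -125.9, 188.4]
tool_rot: [3.137, 0.001, 1.639]
ft_force: [0.4, -0.2, -0.4]
width: 1.0
grip_force: 0.0
```

```bash
python3 -c "
from h import *
from rig import manip
c=manip.camera('wrist');cv2.imwrite('pics/w7.png',c['color'])
plan(453.5,-84.5,130)"
```

```text
go cm [  5.44 -18.79   5.75] rv [0.005 0.001 0.005] | at [ 644.4 -126.   188.4] [3.137e+00 1.000e-03 1.639e+00] t 12.45 F [-0.3 -0.4  2.1] w 0.999 g 0.0
```

View pics/w7.png

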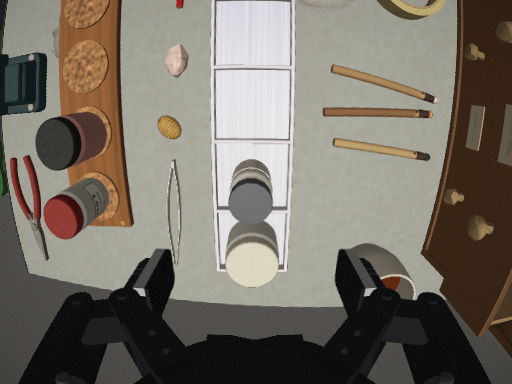

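Both placed jars stand: grey in the third bay at (250,195), cream in the fourth at (252,255). Next is the medium jar.

Request:
{"op": "carry_out", "data": {
  "commands": [
    [1,-3.5,0,0,0,0,0],
    [2.3,-8,0,0,0,0,0],
    [3.6,-12.5,0,0,0,0,0],
    [4.9,-17,1,0,0,0,0],
    [5.4,-18.8,2.5,0,0,0,0]
  ]
}}

```text
time: 12.95
tool_pos: [448.4, -83.8, 159.0]
tool_rot: [-3.141, -0.0, 1.639]
ft_force: [1.7, -0.6, 0.4]
width: 1.002
grip_force: 0.0
```

Request:
{"op": "carry_out", "data": {
  "commands": [
    [0,0,1.5,0,0,0,0],
    [0,0,2.5,0,0,0,0],
    [0,0,2.5,0,0,0,0]
  ]
}}

```text
time: 13.25
tool_pos: [451.3, -84.5, 133.0]
tool_rot: [-3.139, -0.001, 1.639]
ft_force: [-0.7, -0.1, 0.5]
width: 0.999
grip_force: 0.0
```

```bash
python3 look.py 85 453.5 -84 w8
```

```text
pred 259 226 circle ((260.82244873046875, 232.99009704589844), 37.90266799926758) (224, 196, 73, 75) 3609.5 world [455.3 -88.7  85. ]
go cm [0.04 0.18 6.18] rv [-0.001 -0.     0.005] | at [451.8 -84.6 133.8] [-3.14  -0.     1.639] t 13.3 F [ 0.9 -0.2  0.9] w 1.001 g 0.0
```

View pics/w8.png

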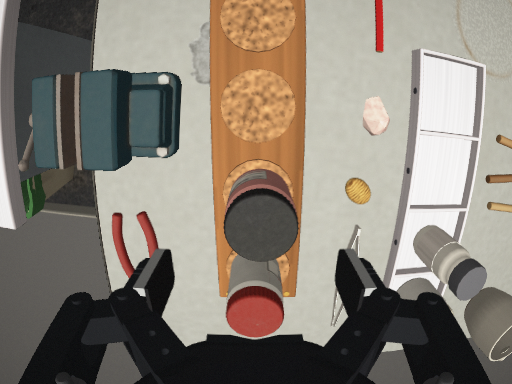

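The black lid is at (261,226), where predicted, and the pliers are clear at (135,240).

Request:
{"op": "carry_out", "data": {
  "commands": [
    [0,0.2,2,0,0,0,0],
    [0,0.2,4.5,0,0,0,0],
    [0,0.2,6,0,0,0,0],
    [0,0.2,6.2,0,0,0,0.3],
    [0,0.2,6.2,0,0,0,1]
  ],
  "force": 30
}}

```text
time: 13.8
tool_pos: [454.3, -84.5, 72.6]
tool_rot: [-3.141, -0.0, 1.639]
ft_force: [0.2, 0.1, 0.7]
width: 0.695
grip_force: 0.0
```

Request:
{"op": "carry_out", "data": {
  "commands": [
    [0,0,0,0,0,0,1],
    [0,0,0,0,0,0,1],
    [0,0,0,0,0,0,1],
    [0,0,0,0,0,0,1]
  ]
}}

```text
time: 14.2
tool_pos: [454.7, -84.6, 73.4]
tool_rot: [3.14, 0.001, 1.639]
ft_force: [-0.4, -0.1, 8.0]
width: 0.595
grip_force: 32.0
```

Request:
{"op": "carry_out", "data": {
  "commands": [
    [0,0,-1,0,0,0,1],
    [0,0,-3.5,0,0,0,1],
    [0,0,-7,0,0,0,1],
    [0.1,1,-10,0,0,0,1],
    [0.3,3,-11,0,0,0,1]
  ]
}}

```text
time: 14.7
tool_pos: [484.6, -79.7, 186.6]
tool_rot: [3.137, 0.001, 1.638]
ft_force: [1.8, 0.1, -1.3]
width: 0.59
grip_force: 31.7
```

Request:
{"op": "carry_out", "data": {
  "commands": [
    [0.4,3.4,0,0,0,0,1],
    [0.9,7.4,0,0,0,0,1],
    [1.4,11.4,0,0,0,0,1],
    [1.8,14.6,0,0,0,0,1],
    [1.9,15.5,0,0,0,0,1]
  ]
}}

```text
time: 15.2
tool_pos: [639.3, -49.1, 182.3]
tool_rot: [3.141, -0.0, 1.64]
ft_force: [0.4, -0.3, -0.7]
width: 0.594
grip_force: 31.8
```

Request:
{"op": "carry_out", "data": {
  "commands": [
    [0,0,1,0,0,0,1],
    [0,0,3,0,0,0,1],
    [0,0,5,0,0,0,1],
    [0,0,5,0,0,0,1]
  ]
}}

```text
time: 15.6
tool_pos: [634.6, -50.0, 129.9]
tool_rot: [-3.137, -0.001, 1.639]
ft_force: [-0.9, 0.3, -0.1]
width: 0.592
grip_force: 31.8
```

```bash
python3 -c "
from h import *
from rig import manip
c=manip.camera('wrist');cv2.imwrite('pics/w9.png',c['color'])
plan(638.2,-49.9,63.4)"
```

```text
go cm [-0.    0.29  6.83] rv [-0.002 -0.     0.005] | at [635.4 -50.1 131.7] [-3.139 -0.     1.639] t 15.65 F [ 0.5  1.1 -0.6] w 0.593 g 31.8
```

View pics/w9.png

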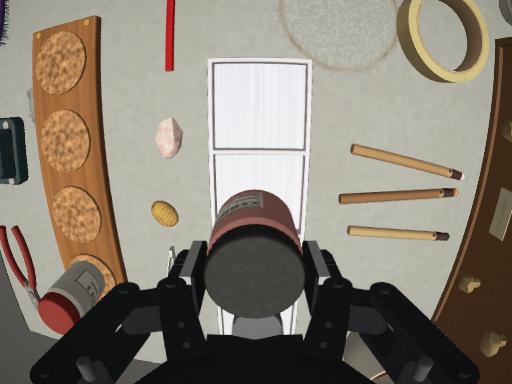

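The medium jar hangs upright over the second bay from the left, with the divider at (260,152).

Request:
{"op": "carry_out", "data": {
  "commands": [
    [0,0.2,1,0,0,0,1],
    [0,0.2,3,0,0,0,1],
    [0,0.2,5,0,0,0,1],
    [0,0.2,6.2,0,0,0,1],
    [0,0.2,6.4,0,0,0,1]
  ]
}}

```text
time: 16.15
tool_pos: [638.4, -49.8, 67.3]
tool_rot: [-3.14, -0.0, 1.639]
ft_force: [-0.3, -0.7, -1.2]
width: 0.594
grip_force: 31.8
```

Request:
{"op": "carry_out", "data": {
  "commands": [
    [0,0,0,0,0,0,1],
    [0,0,0.1,0,0,0,1],
    [0,0,0.2,0,0,0,1],
    [0,0,0.2,0,0,0,1]
  ]
}}

```text
time: 16.55
tool_pos: [639.2, -49.8, 66.7]
tool_rot: [3.141, 0.0, 1.639]
ft_force: [0.1, 0.0, -0.9]
width: 0.593
grip_force: 31.8
```

Request:
{"op": "carry_out", "data": {
  "commands": [
    [0,0,0.1,0,0,0,1],
    [0,0,0.2,0,0,0,1],
    [0,0,0.3,0,0,0,1],
    [0,0,0.3,0,0,0,1]
  ]
}}

```text
time: 16.95
tool_pos: [639.0, -49.8, 63.5]
tool_rot: [3.141, 0.0, 1.639]
ft_force: [-0.6, 0.7, 2.1]
width: 0.593
grip_force: 32.1
```

Request:
{"op": "carry_out", "data": {
  "commands": [
    [0,0,0.1,0,0,0,1],
    [0,0,0.1,0,0,0,1]
  ]
}}

```text
time: 17.15
tool_pos: [639.1, -49.8, 63.4]
tool_rot: [3.141, 0.0, 1.639]
ft_force: [-6.3, 0.6, 14.9]
width: 0.588
grip_force: 33.3
```

Request:
{"op": "carry_out", "data": {
  "commands": [
    [0,0,-0.1,0,0,0,1],
    [0,0,-0.1,0,0,0,0.2],
    [0,0,-0.1,0,0,0,0.05],
    [0,0,-0.1,0,0,0,0.05],
    [0,0,-0.1,0,0,0,0.05]
  ]
}}

```text
time: 17.65
tool_pos: [639.0, -49.8, 63.2]
tool_rot: [-3.141, -0.0, 1.639]
ft_force: [0.7, 0.2, -0.9]
width: 0.951
grip_force: 0.0
```

Request:
{"op": "carry_out", "data": {
  "commands": [
    [0,0,-1,0,0,0,0.05],
    [0,0,-3,0,0,0,0.05],
    [0,0,-6.5,0,0,0,0],
    [0,0,-10.5,0,0,0,0],
    [0,0,-12,0,0,0,0]
  ]
}}

```text
time: 18.15
tool_pos: [640.2, -49.9, 188.2]
tool_rot: [3.136, 0.001, 1.639]
ft_force: [0.2, -0.1, -0.0]
width: 0.996
grip_force: 0.0
```

Request:
{"op": "carry_out", "data": {
  "commands": [
    [-2,-4,0,0,0,0,0],
    [-4.2,-8.4,0,0,0,0,0],
    [-6.4,-12.8,0,0,0,0,0],
    [-8.6,-17.2,0.5,0,0,0,0],
    [-9.6,-19,2,0,0,0,0]
  ]
}}

```text
time: 18.65
tool_pos: [453.6, -160.0, 165.0]
tool_rot: [3.14, 0.001, 1.637]
ft_force: [0.9, 0.7, -0.7]
width: 0.999
grip_force: 0.0
```

Request:
{"op": "carry_out", "data": {
  "commands": [
    [0,0,1.5,0,0,0,0],
    [0,0,2.5,0,0,0,0],
    [0,0,2.5,0,0,0,0]
  ]
}}

```text
time: 18.95
tool_pos: [455.7, -158.2, 137.8]
tool_rot: [-3.141, -0.001, 1.639]
ft_force: [0.3, -0.5, 0.7]
width: 1.0
grip_force: 0.0
```

```bash
python3 look.py 91 456 -158.5 w10
```

```text
pred 255 228 circle ((255.9296875, 226.0), 32.31890106201172) (224, 198, 65, 58) 2823.0 world [ 456.2 -157.1   91. ]
go cm [-0.03 -0.01  6.04] rv [-0.    -0.     0.005] | at [ 456.1 -158.2  138.4] [-3.141 -0.     1.639] t 19.0 F [1.1 1.  0.1] w 0.998 g 0.0
```

View pics/w10.png

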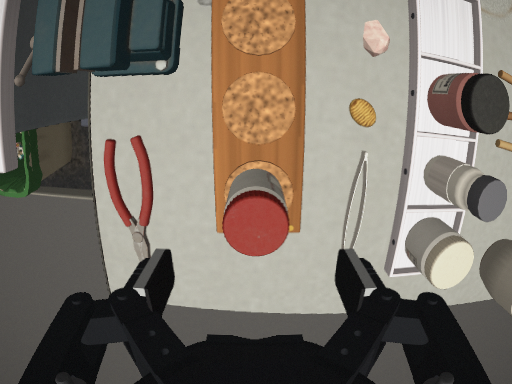

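The red lid on the board is centred at (256,224), and the other three jars stand in their bays.

Request:
{"op": "carry_out", "data": {
  "commands": [
    [0.1,0,2,0,0,0,0],
    [0.1,0,4.5,0,0,0,0],
    [0.1,0,5.9,0,0,0,0],
    [0.1,0,6,0,0,0,0.3],
    [0.1,0,6,0,0,0,1]
  ],
  "force": 30
}}

```text
time: 19.5
tool_pos: [456.5, -157.4, 79.0]
tool_rot: [3.141, 0.0, 1.639]
ft_force: [-0.3, 0.5, 0.0]
width: 0.689
grip_force: 0.0
```

Request:
{"op": "carry_out", "data": {
  "commands": [
    [0,0,0,0,0,0,1],
    [0,0,0,0,0,0,1],
    [0,0,0,0,0,0,1],
    [0,0,0,0,0,0,1]
  ]
}}

```text
time: 19.9
tool_pos: [456.8, -157.7, 79.6]
tool_rot: [3.14, 0.001, 1.639]
ft_force: [-0.9, 0.9, 6.6]
width: 0.527
grip_force: 29.9
```

Request:
{"op": "carry_out", "data": {
  "commands": [
    [0,0,-1,0,0,0,1],
    [0,0,-3.5,0,0,0,1],
    [0,0,-7,0,0,0,1],
    [0.9,1,-10.5,0,0,0,1],
    [2.7,3,-12,0,0,0,1]
  ]
}}

```text
time: 20.4
tool_pos: [484.8, -129.2, 202.8]
tool_rot: [3.137, 0.002, 1.637]
ft_force: [1.6, -0.4, -1.5]
width: 0.518
grip_force: 31.0
```

Request:
{"op": "carry_out", "data": {
  "commands": [
    [3,3.3,0,0,0,0,1],
    [6,6.6,0,0,0,0,1],
    [9,9.9,0,0,0,0,1],
    [12,13.2,0,0,0,0,1],
    [14.3,15.7,0,0,0,0,1]
  ]
}}

```text
time: 20.9
tool_pos: [632.2, 27.0, 199.3]
tool_rot: [3.141, -0.0, 1.64]
ft_force: [-0.5, 0.1, -0.1]
width: 0.52
grip_force: 31.0
```

Request:
{"op": "carry_out", "data": {
  "commands": [
    [0,0,1,0,0,0,1],
    [0,0,3,0,0,0,1],
    [0,0,5,0,0,0,1],
    [0,0,5.5,0,0,0,1],
    [0,0,5.5,0,0,0,1]
  ]
}}

```text
time: 21.4
tool_pos: [630.4, 24.5, 143.5]
tool_rot: [-3.141, 0.0, 1.639]
ft_force: [-0.0, -0.1, -0.5]
width: 0.522
grip_force: 31.1
```

```bash
python3 -c "
from h import *
plan(633.5,26,69.6)"
```

```text
go cm [0.13 0.33 7.39] rv [-0.001  0.     0.005] | at [630.4  24.5 143.5] [-3.141  0.     1.639] t 21.4 F [-0.  -0.1 -0.5] w 0.522 g 31.1
```

Request:
{"op": "carry_out", "data": {
  "commands": [
    [0.1,0.2,1,0,0,0,1],
    [0.1,0.2,3,0,0,0,1],
    [0.1,0.2,5,0,0,0,1],
    [0.1,0.2,6.6,0,0,0,1],
    [0.1,0.2,7,0,0,0,1]
  ]
}}

```text
time: 21.9
tool_pos: [632.3, 25.9, 72.1]
tool_rot: [-3.14, -0.0, 1.639]
ft_force: [0.4, 1.6, -0.2]
width: 0.523
grip_force: 31.1
```

Request:
{"op": "carry_out", "data": {
  "commands": [
    [0,0,0,0,0,0,1],
    [0,0,0.1,0,0,0,1],
    [0,0,0.2,0,0,0,1],
    [0,0,0.2,0,0,0,1]
  ]
}}

```text
time: 22.3
tool_pos: [633.2, 26.0, 71.9]
tool_rot: [3.141, 0.0, 1.639]
ft_force: [0.0, -0.6, -0.5]
width: 0.522
grip_force: 31.1
```

Request:
{"op": "carry_out", "data": {
  "commands": [
    [0,0,0.1,0,0,0,1],
    [0,0,0.2,0,0,0,1],
    [0,0,0.2,0,0,0,1]
  ]
}}

```text
time: 22.6
tool_pos: [633.0, 26.0, 69.7]
tool_rot: [3.141, 0.0, 1.639]
ft_force: [-2.5, -1.2, 4.4]
width: 0.517
grip_force: 31.5
```

Request:
{"op": "carry_out", "data": {
  "commands": [
    [0,0,0.1,0,0,0,1],
    [0,0,0.1,0,0,0,1]
  ]
}}

```text
time: 22.8
tool_pos: [633.0, 26.0, 69.6]
tool_rot: [3.14, -0.0, 1.639]
ft_force: [-6.9, -0.5, 16.8]
width: 0.525
grip_force: 32.7
```

Contact with the floor. Release, withdraw, and check all four lids by number in the top and side views.

Request:
{"op": "carry_out", "data": {
  "commands": [
    [0,0,-0.1,0,0,0,1],
    [0,0,-0.1,0,0,0,0.25],
    [0,0,-0.1,0,0,0,0.05],
    [0,0,-0.1,0,0,0,0.05],
    [0,0,-0.1,0,0,0,0.05]
  ]
}}

```text
time: 23.3
tool_pos: [632.8, 26.0, 69.2]
tool_rot: [-3.141, 0.0, 1.639]
ft_force: [-0.1, 0.1, 0.3]
width: 0.95
grip_force: 0.0
```

Request:
{"op": "carry_out", "data": {
  "commands": [
    [0,0,-1,0,0,0,0.05],
    [0,0,-3,0,0,0,0.05],
    [0,0,-6.5,0,0,0,0],
    [0,0,-10.5,0,0,0,0],
    [0,0,-12,0,0,0,0]
  ]
}}

```text
time: 23.8
tool_pos: [634.0, 26.0, 194.2]
tool_rot: [3.136, 0.0, 1.639]
ft_force: [0.6, -1.0, 0.5]
width: 0.994
grip_force: 0.0
```

Request:
{"op": "carry_out", "data": {
  "commands": [
    [2,-3,0,0,0,0,0],
    [5,-6,0,0,0,0,0],
    [8,-9,0,0,0,0,0],
    [11,-12,0,0,0,0,0],
    [14,-15,0,0,0,0,0]
  ]
}}

```text
time: 24.3
tool_pos: [472.3, 156.2, 190.1]
tool_rot: [3.141, -0.0, 1.638]
ft_force: [-0.1, 0.8, 0.0]
width: 1.004
grip_force: 0.0
```

Request:
{"op": "carry_out", "data": {
  "commands": [
    [3,-3,0,0,0,0,0],
    [6,-6,0,0,0,0,0],
    [9,-7,0,0,0,0,0],
    [12,-7,0,0,0,0,0],
    [12,-7,0,0,0,0,0]
  ]
}}

```text
time: 24.8
tool_pos: [395.2, 273.2, 190.2]
tool_rot: [3.14, -0.001, 1.642]
ft_force: [-0.1, -0.7, -0.1]
width: 0.999
grip_force: 0.0
```

Run:
```python
from h import *
from rig import manip
cams={n:manip.camera(n) for n in("top","side")}
for nm,h,x,y in(("short",67,647.6,-201.7),("slim",96,643.5,-125.8),("medium",75,639.1,-49.8),("tall",81,633,26)):
    for n,c in cams.items():
        p=c["T"][:3,:3].T@(np.array([x,y,h])-c["T"][:3,3]);K=c["mtx"]
        u,v=int(round(K[0,2]+K[0,0]*p[0]/-p[2])),int(round(K[1,2]+K[1,1]*p[1]/p[2]))
        lab=cv2.cvtColor(cv2.GaussianBlur(c["color"],(3,3),0),cv2.COLOR_BGR2LAB).astype(float);s=lab[v-2:v+3,u-2:u+3].mean((0,1))
        D=np.linalg.norm((lab-s)*[.7,1.5,1.5],axis=2);N=cv2.connectedComponentsWithStats((D<15).astype(np.uint8),connectivity=4)
        i=N[1][v,u];print(nm,n,(u,v),s.round(),N[2][i],onz(c,*N[3][i],h).round(1))
plan(0,0,0)
```

```text
short top (345, 134) [169. 126. 135.] [333 122  26  25 533] [ 648.6 -202.3   67. ]
short side (346, 141) [112. 125. 122.] [     0      0    512    384 118180] [675.4 104.   67. ]
slim top (308, 134) [ 96. 128. 127.] [298 126  21  18 282] [ 641.7 -126.2   96. ]
slim side (308, 134) [110. 125. 122.] [     0      0    512    384 118176] [646.7 100.9  96. ]
medium top (267, 142) [ 55. 127. 130.] [256 131  25  25 482] [637.6 -50.8  75. ]
medium side (267, 147) [110. 125. 121.] [     0      0    512    384 118169] [667.6 103.1  75. ]
tall top (228, 147) [ 78. 151. 142.] [218 137  21  21 345] [632.2  25.8  81. ]
tall side (227, 150) [110. 125. 122.] [     0      0    512    384 118181] [661.6 102.5  81. ]
go cm [-24.27 -41.34  18.96] rv [ 0.    -0.     0.006] | at [395.5 270.8 189.8] [ 3.141 -0.     1.64 ] t 24.9 F [-0.6  0.3 -0.7] w 0.998 g 0.0
```

In the top view all four lids are round and within 2 mm of their bays. The arm blocks the side view. I'm handing in.

```bash
python3 -c "
from rig import manip
print(manip.finish_job())"
```

```text
the job is handed in; nothing more can be done
None
```

All four jars are in the rack in reverse order (left to right: tall, medium, slim, short), and I handed the job in at about 25 s; the final top view showed each lid round and within 2 mm of where I set it, though the arm blocked the side view.

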